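Refit the spring link of a spring-return slide

ROBOT

A 6-joint arm with a two-finger parallel gripper is mounted at the origin on the work surface; the furniture and walls round the work are solid. World frame = base frame: x ahead of the robot, y to its left, z up, the work surface at z = 0. Lengths are in mm, angles in rad, forces in N, time in s.
With the tool pointing down it reaches from about 350 to 975 mm from the base axis. Payload 7.1 kg.
Tool frame: the origin (TCP) lies on the front face of the gripper's body, between the roots of the fingers; the fingertips stand 80 mm ahead of it and the grasp point (between the pads) lies 61 mm ahead of it (env.tips_ahead is the distance from the TCP to the fingertips, in mm); z points along the fingers, y is the direction in which the jaws open and shut (so a half turn about z gives the same grasp; the last joint's range is limited). The gripper opens to 88 mm and grips with 3 to 60 N. Pads are 20 mm wide; open, the fingers measure 115 mm over their backs; the gripper's body (75 mm by 178 mm) begins 61 mm behind the grasp point.
Start: joints at [-1.204, 0.423, 1.63, -0, 1.089, -0.019], TCP at [235.204, -579.038, 302.675] pointing down, gripper open.
Joint ranges: [-3, 3], [-0.9, 2.11], [0.09, 2.58], [-1.31, 4.45], [0.11, 2.69], [-2.54, 2.54]. Speed limits (rad/s): [2.39, 2.39, 3.01, 3.14, 3.14, 3.14].

INTERFACE

Orientations are given as a unit quaternion [x, y, z, w].
In Python, from station import env, set_gripper, viewer, workorder gives the robot as it stands. Calls block until the motion is done:
- env.reach(position, orientation): joint-space move of the TCP to a pose.
- env.move_l(position, rot=None, rate=150, f_stop=None): straight line of the TCP; rot=None keeps the orientation; rate is the mean speed in mm/s. With f_stop (N) it stops when the force on the tool has changed by that much, and returns True; else False.
- env.move_joints(angles): joint-space move.
- set_gripper(opening): finger opening in mm; the grip force is fixed at half the most; returns when the fingers have stopped.
- env.hold(seconds).
- env.ik(position, orientation): joint angles nearest the present ones, or None.
- env.read_state(): the state.
- viewer.camera(name): name is "scene" or "side" or "wrist"; returns the picture (420x560x3 uint8, blue, green, red); there is no depth.
- viewer.camera_params(name): a dict with "fx", "fy", "cx", "cy" (pixels), "pose" (4x4, takes a point from camera to world coordinates); the wrist camera has in their place "tool_from_camera" (4x4, takes a point from camera to tool coordinates, whose origin is the TCP and whose axes are the flange's). Camera axes: x right, y up, looking along -z (the intrinsics and any distortion apply to the point x, -y, -z); pixel columns grow to the right and rows downward; lengths in mm; the calibration is good to about 2 mm. A picture is of the moment at which its call begins: read the wrist's pose just before it. camera_params takes no time and is no camera call.
A pose or a line that the arm cannot do raises env.IKError and nothing moves.
- workorder.sign_off(): hands the job in, once; it reports no verdict.
The state is a dict: "time_s": time; "qpos": joint angles; "dq": joint speeds; "tau": joint torques, N m; "tool_pos": TCP position; "orientation": TCP orientation; "force": force on the tool from outside, world axes, zero at the start; "wrist_torque": the same for the moment, N m; "width": finger opening in mm.
Only numpy, scipy, OpenCV 4.12 (cv2) and the standard library are available. Lean on these libraries where they do the work, as an engineer would, in place of code of your own. Each camera call takes 0.05 s, during which the arm holds its last target. There are 200 camera calls.

TASK

Refit the return spring of the small slide: pick up the steel link, thread its open hook through the eye of the spring rod by swinging it round along its own bend, then draw the rod out with it and drop the link's closed eye over the stud on the carriage, right down onto the collar, so that the spring keeps the link taut and level. Ease the pull onto the stud before letting go; the spring must never snap back (rod faster than 0.15 m/s). Work gently by feel, never forcing the link against the slide (30 N at most), do not draw the rod out further than 42 mm, and leave the other things where they stand.

Things in the scene. Friction and masses are not known exactly. Their poses are not given: they have to be found in the camera images.
- slide_bed: Spring-return slide, bolted down: grey bed plate 300 x 84 x 9 mm. Origin: centre of its underside; x along the bed from spring barrel to carriage (the way the rod is drawn out), y across, z up. Barrel: x -144 to -58 mm, axis at z = 45, radius 16. Dark carriage at the +x end: 50 mm long, 58 wide, top at z = 32. Between eye and carriage nothing is higher than z = 15 mm.
- stud_range (a point): On the bed (x = 107, y = 0, z = 42 mm): the middle of where the stud can be. The stud stands upright on the carriage's middle, 8 mm thick, flat top at z = 50 with a 2 mm chamfer, on a collar of radius 9 mm, top at z = 42. The carriage is clamped fast anywhere up to 11 mm either way along x from here; where is not measured: find the stud by feel. y = 0 is exact. Axes as slide_bed.
- eye (a point): Centre of the eye on the spring rod: an upright round steel ring, its hole along the bed's y axis and 10.6 mm wide, ring bar 6 mm thick, outer diameter 23 mm. At rest at x = -40, y = 0, z = 45 mm of slide_bed; axes as slide_bed. It moves only along the bed's +x, with the rod.
- pull_rod (a joint): How far the spring rod is drawn out, in m: 0 at rest, grows toward the carriage, stop at 0.050. The spring pulls back with 3.5 N at rest and 0.15 N more per mm. With the link fitted it stands at 0.009 to 0.031, depending on where the stud is.
- link_mid (a point): Centre of the grip of the loose steel link (130 g): a dark turnbuckle body 40 mm long (x), 16 wide (y), 16 high (z), flat-sided, on which the link lies level on the worktop. x points along the link to its closed eye, z up. An 8 mm bar leads from its -x end to the open hook, whose plane is level, through this point.
- bend_centre (a point): On the link (link_mid x = -50 mm): centre of the hook's bend, radius 18 mm to the middle of the 8 mm bar. Angles from link x toward link y: rounded tip at 115 deg, deepest point at 180, bend goes on to 310 deg, then straight back to the link's axis at link_mid x = -21 mm. The mouth is open on the link's +y side. Axes as link_mid.
- hook_bend (a point): On the link (link_mid x = -68 mm): middle of the bar at the deepest point of the hook's bend. Axes as link_mid. With the link fitted it lies in the rod's eye, and the link's x runs along the bed's x.
- tail_eye (a point): On the link (link_mid x = +56 mm): centre of its closed flat eye, hole along z and 11 mm wide, ring bar 6 mm thick, outer diameter 23 mm. Axes as link_mid. Seated on the collar its centre is 45 mm above the bed's underside. The stud is taller: a link swung in level strikes it, so tilt this end up over it.
- nut_jar: Bystander: small glass jar with a lid, 51 mm wide, 72 mm high. Origin under its centre.
- polish_tin: Bystander: flat round tin, 61 mm wide, 23 mm high. Origin under its centre.
- solder_spool: Bystander: spool, about 56 mm wide, 30 mm high. Origin under its middle.
- wood_block: Bystander: plain wooden block, 24 x 75 x 16 mm. Origin under its centre.
- link: The same link, origin on its underside 8 mm below link_mid; axes as link_mid.

How it is judged (in metres and radians):
On the way, in this order (a step that is already met when the one before it is completed fails the run):
1. the hook has been passed through the rod's eye up to the bottom of its bend (distance between hook_bend and eye below 0.006 m), for 0.1 s.
2. the rod has been drawn out at least 6 mm by the link (distance between hook_bend and eye below 0.006 m and value of joint pull_rod above 0.006 m), for 0.1 s.
At the end, for the whole second after the job is handed in: The hook's bend lies in the rod's eye (within 6 mm), the closed eye is down over the stud (its centre 41 to 49 mm above the bed's underside, within 6 mm of the bed's middle line), the link is level within 0.12 rad and at rest, and the rod is held out by more than 6 mm (all of step 2 and z of tail_eye in the frame of slide_bed between 0.041 and 0.049 m and y of tail_eye in the frame of slide_bed between -0.006 and 0.006 m and angle between link_mid's own z axis and vertical below 0.12 rad and linear speed of link below 0.02 m/s); the robot touches nothing.
It fails at once if the link is forced against the slide with more than 30 N (contact force between link and slide_bed above 30 N).
It fails at once if the spring snaps back: the rod runs in faster than 0.15 m/s (velocity of joint pull_rod below -0.15 m/s).
It fails at once if the spring rod is drawn out more than 42 mm (value of joint pull_rod above 0.042 m).
It fails at once if another thing is shifted by more than 20 mm (distance of any of nut_jar, polish_tin, solder_spool, wood_block from where it was at the start of the episode above 0.02 m).
It also fails if it takes over 72 s, if anything falls off the work surface, if the arm or the gripper's body presses on something with over 40 N, if the wrist force passes 120 N, or if a joint passes its speed limit or range.

## Working session

There is one attempt and no reset: what is moved stays moved. The work goes in short steps, each a Python script; the robot and the scene stay as the last script left them, time stands still between calls to the robot, and variables do not carry over. Pictures are saved under pics/ and viewed, on a budget of 10 in all, crops included, one or two more only if the job needs it, and the job is handed in when it is done.

```bash
ls; mkdir -p pics
python3 - <<'E'
from station import env, viewer
import cv2,numpy as np
s=env.read_state();print(s)
for n in("scene","side","wrist"):
    im=viewer.camera(n);cv2.imwrite(f"pics/{n}0.png",im);p=viewer.camera_params(n);print(n,{k:np.round(v,3).tolist() if not isinstance(v,str) else v for k,v in p.items()})
E
```

```text
pics
{'time_s': 0.0, 'qpos': array([-1.20399192e+00,  4.23826045e-01,  1.63067221e+00, -2.43929500e-06,
        1.08859065e+00, -1.89859949e-02]), 'dq': array([-0.00147916, -0.00040813, -0.00053117, -0.00075418, -0.00104845,
        0.00165626]), 'tau': array([ 2.31055543e-03, -5.44612384e+01, -2.73663872e+01,  6.45213830e-02,
        2.27289641e-02, -1.05908914e-04]), 'tool_pos': array([ 235.06127191, -578.65376116,  301.91782954]), 'orientation': array([ 9.81452952e-01,  1.91701702e-01, -1.30514919e-04, -7.36653690e-04]), 'force': array([ 0.42097502, -0.22831137,  0.29464721]), 'wrist_torque': array([-0.06794299,  0.04250366,  0.02550212]), 'width': 87.41251462168363}
scene {'fx': 485.482, 'fy': 485.482, 'cx': 284.126, 'cy': 210.913, 'pose': [[0.692, 0.485, -0.534, -20.467], [-0.722, 0.459, -0.518, -485.967], [-0.006, 0.744, 0.668, 667.522], [0.0, 0.0, 0.0, 1.0]]}
side {'fx': 438.587, 'fy': 438.587, 'cx': 275.357, 'cy': 201.321, 'pose': [[0.335, 0.637, -0.694, -181.016], [-0.942, 0.219, -0.254, -221.827], [-0.01, 0.739, 0.674, 718.096], [0.0, 0.0, 0.0, 1.0]]}
wrist {'fx': 298.202, 'fy': 298.202, 'cx': 279.352, 'cy': 204.764, 'tool_from_camera': [[0.0, 0.967, 0.254, 69.178], [1.0, -0.001, 0.0, 0.838], [0.0, 0.254, -0.967, -82.214], [0.0, 0.0, 0.0, 1.0]]}
```

View pics/scene0.png

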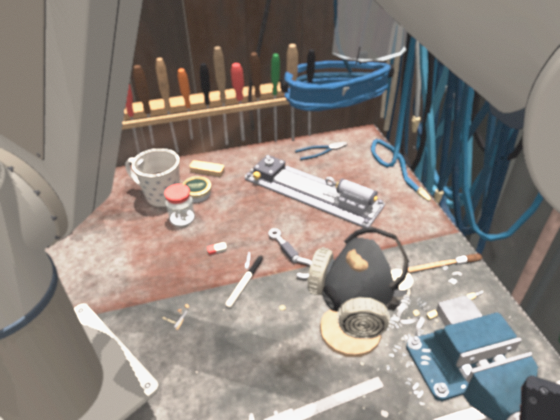

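View pics/side0.png

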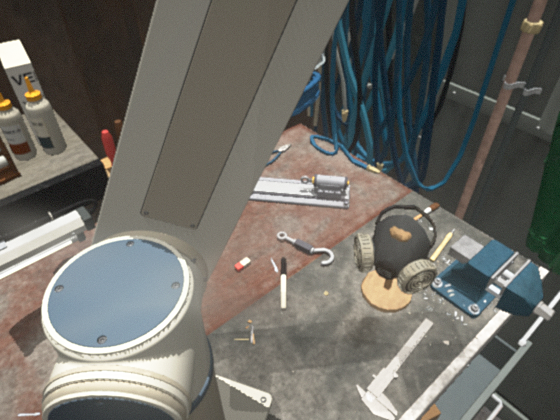

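The scene view shows the slide with its carriage near (268,167) and barrel near (358,190). The link's closed eye is at (274,233) and its body at (288,245). In the side view the link's eye is at (283,236) and its hook at (325,256).

```bash
cat > h.py <<'E'
import numpy as np, cv2
from station import env,set_gripper,viewer,workorder
from scipy.spatial.transform import Rotation as R
def campose(n,state=None):
    p=viewer.camera_params(n)
    if n!="wrist": return p,np.array(p["pose"])
    s=state or env.read_state(); T=np.eye(4);T[:3,:3]=R.from_quat(s["orientation"]).as_matrix();T[:3,3]=s["tool_pos"]
    return p,T@np.array(p["tool_from_camera"])
def pix2w(p,T,uv,z):
    d=T[:3,:3]@np.array([(uv[0]-p["cx"])/p["fx"],-(uv[1]-p["cy"])/p["fy"],-1]); o=T[:3,3]
    return o+d*(z-o[2])/d[2]
def proj(p,T,w):
    c=(np.linalg.inv(T)@np.append(w,1))[:3]; return np.array([p["cx"]-p["fx"]*c[0]/c[2],p["cy"]+p["fy"]*c[1]/c[2]])
def down(yaw): # tool z down, tool y (jaw) at yaw+90: tool x axis at world angle yaw
    return (R.from_euler('z',yaw)*R.from_euler('x',np.pi)).as_quat()
E
python3 - <<'E'
from h import *
for n,pts in dict(scene=[((274,233),8),((288,245),8),((301,262),8),((247,180),9),((376,221),9),((383,204),9),((265,157),9)],side=[((283,236),8),((300,245),8),((327,257),8),((349,207),9)]).items():
    p,T=campose(n)
    for uv,z in pts: print(n,uv,pix2w(p,T,uv,z).round(1))
E
```

```text
scene (274, 233) [447.6  -4.7   8. ]
scene (288, 245) [442.8 -46.6   8. ]
scene (301, 262) [427.9 -93.3   8. ]
scene (247, 180) [523.8 153.6   9. ]
scene (376, 221) [ 609.9 -128.4    9. ]
scene (383, 204) [ 661.7 -108.7    9. ]
scene (265, 157) [611.1 186.3   9. ]
side (283, 236) [448.2  -8.5   8. ]
side (300, 245) [435.1 -51.9   8. ]
side (327, 257) [ 421.4 -115.6    8. ]
side (349, 207) [ 586.7 -125.8    9. ]
```

Run:
```python
from h import *
for i,(pos,yaw) in enumerate([((440,-60,260),80),((600,30,300),103.5)]):
    env.reach(pos,down(np.radians(yaw)).tolist()); env.hold(.3)
    s=env.read_state(); im=viewer.camera("wrist"); cv2.imwrite(f"pics/w{i}.png",cv2.resize(im,(784,588),interpolation=cv2.INTER_CUBIC)); 
    np.savez(f"w{i}.npz",pos=s["tool_pos"],q=s["orientation"]); print(s["tool_pos"],s["orientation"],s["qpos"],s["time_s"])
    cv2.imwrite(f"pics/w{i}raw.png",im)
```

```text
[440.05240981 -60.37787508 260.01464327] [7.66295535e-01 6.42488250e-01 8.84395325e-06 3.11574224e-05] [-1.63135073e-01  2.21275136e-01  2.05094205e+00 -3.56078308e-05
  8.69316678e-01  1.22022741e-02] 2.4667
[599.32212431  29.2852289  300.02688579] [ 6.19607593e-01  7.84911713e-01 -1.30684730e-04 -1.25720835e-04] [ 2.90065782e-02  3.89884052e-01  1.68887787e+00 -4.45299759e-05
  1.06319131e+00 -2.05282737e-01] 3.5917
```

View pics/w0.png

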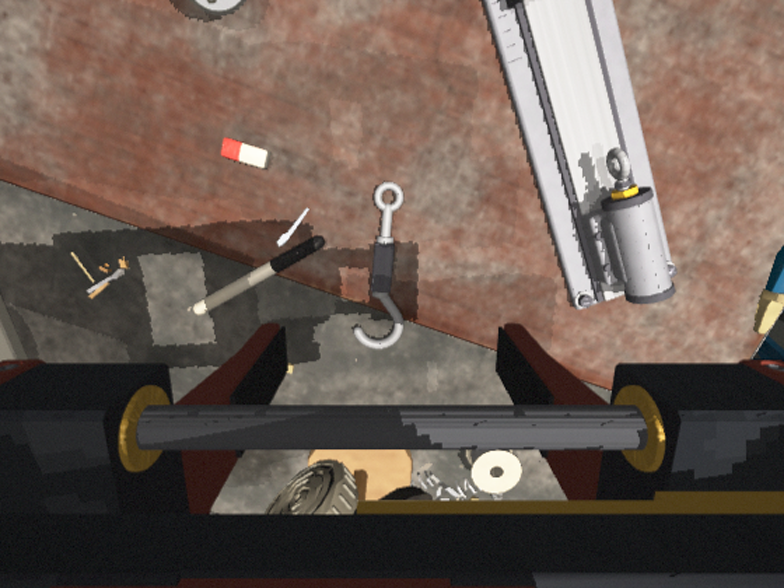

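View pics/w1.png

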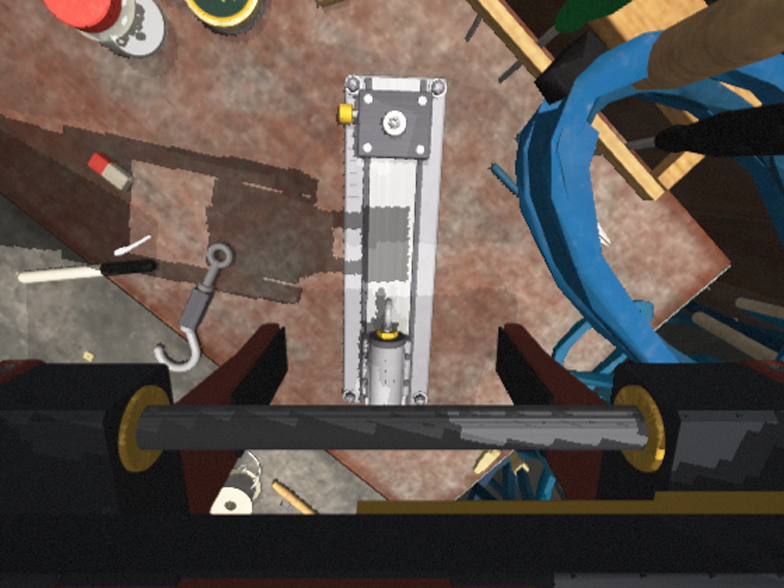

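w0 shows the link's tail eye at (388,197), its body at (382,267) and its hook at about (378,335) with the mouth to the left, plus the rod eye at (620,163). w1 shows the bed's top corners at (346,76) and (446,78) and the stud at (394,122), with the rod eye near (388,312). Next I'll take close views at four yaws, so that the camera offset cancels out.

Run:
```python
from h import *
def st(i):
    d=np.load(f"w{i}.npz"); return dict(tool_pos=d["pos"],orientation=d["q"])
P0,P1=campose("wrist",st(0)),campose("wrist",st(1))
f=lambda P,u,z: pix2w(*P,np.array(u)/1.4,z)[:2]
tl,tr,bl=f(P1,(346,76),9),f(P1,(446,77),9),f(P0,(573,306),9)
print("corners",tl,tr,bl,np.linalg.norm(tl-tr),np.linalg.norm(tl-bl))
stud=f(P1,(394,122),50); e0=f(P0,(620,157),56);e1=f(P1,(388,305),56)
print("stud",stud,"eye",e0,e1)
tail=f(P0,(388.5,197),8);mid=f(P0,(382,267),14);print("tail",tail,"mid",mid)
eye=(e0+e1)/2; d=tail-mid; 
out={}
for name,tgt in(("eye",eye),("link",mid)):
    tiles=[]
    for k,yaw in enumerate((-42,48,138,220)):
        a=np.radians(yaw); pos=[*(tgt-40*np.array([np.cos(a),np.sin(a)])),190]
        env.reach(pos,down(a).tolist()); env.hold(.3); s=env.read_state(); im=viewer.camera("wrist")
        p,T=campose("wrist",s); c=proj(p,T,[*tgt,45 if name=="eye" else 8]).astype(int)
        w,h=(100,75) if name=="eye" else (133,100)
        x0,y0=np.clip(c[0]-w//2,0,560-w),np.clip(c[1]-h//2,0,420-h)
        cv2.imwrite(f"pics/{name}{k}.png",im)
        tiles.append(cv2.resize(im[y0:y0+h,x0:x0+w],(400,300),interpolation=cv2.INTER_CUBIC))
        out[f"{name}{k}"]=np.r_[s["tool_pos"],s["orientation"],x0,y0,400/w]; print(name,k,x0,y0,s["time_s"])
    cv2.imwrite(f"pics/m_{name}.png",np.vstack([np.hstack(tiles[:2]),np.hstack(tiles[2:])]))
np.savez("views.npz",**out)
```

```text
corners [529.13311389 164.96534884] [608.72516071 183.22441587] [ 583.67821206 -122.01339662] 81.65958269387724 292.1163605123046
stud [576.40136054 135.02058746] eye [602.13724494  -6.62934581] [604.60004574  -3.04334933]
tail [447.56724902  -7.54747088] mid [432.85931903 -60.52718244]
eye 0 229 129 6.1
eye 1 228 128 7.925
eye 2 229 128 9.6667
eye 3 230 129 11.2417
link 0 213 111 15.2833
link 1 212 110 17.1417
link 2 213 109 18.8667
link 3 214 110 20.4167
```

View pics/m_eye.png

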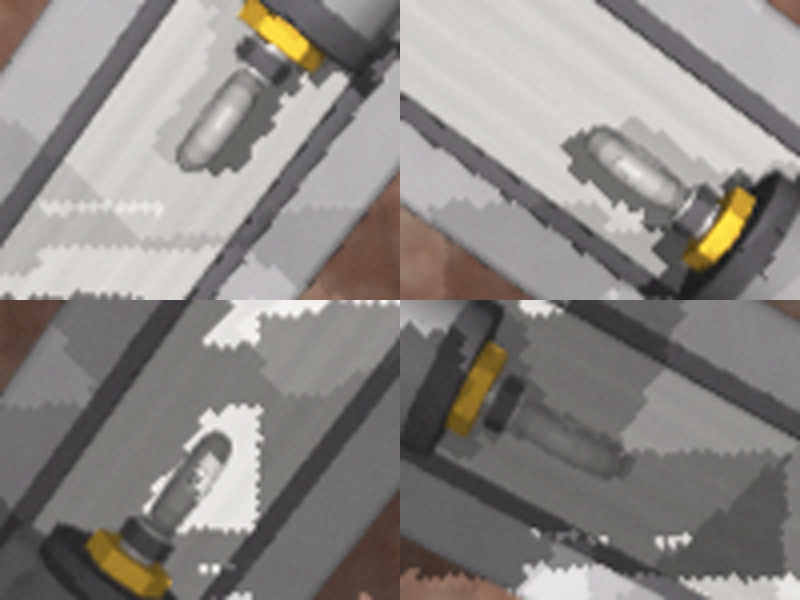

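View pics/m_link.png

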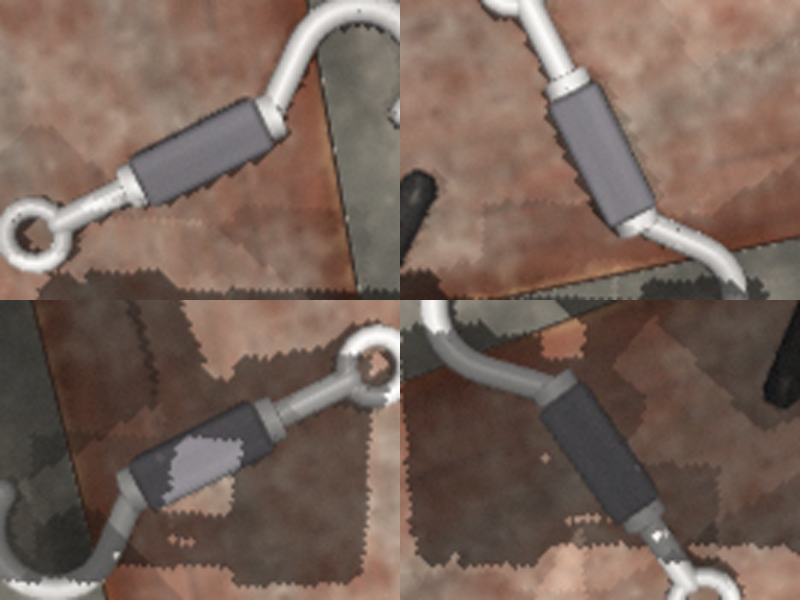

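The eye mosaic shows the ring's far end at tile pixels (184,167), (187,132), (222,133) and (228,167). In the link mosaic the body centre sits at (204,150), (203,156), (206,155) and (201,148).

```bash
cat > fit.py <<'E'
from h import *
from scipy.optimize import least_squares
V=np.load("views.npz")
def get(n,off=(0,0)):
    v=V[n]; p=viewer.camera_params("wrist"); T=np.eye(4);T[:3,:3]=R.from_quat(v[3:7]).as_matrix();T[:3,3]=v[:3]
    tc=np.array(p["tool_from_camera"]).copy(); tc[:2,3]+=off; return p,T@tc,v
def fit(obs,z):
    def r(q): 
        o=[]
        for n,uv in obs.items():
            p,T,v=get(n,q[2:4]); o+=list(proj(p,T,[q[0],q[1],z])-(v[7:9]+(np.array(uv)+.5)/v[9]-.5))
        return o
    s=least_squares(r,[600 if 'eye0' in obs else 433,0,0,0]); return s.x.round(2),np.round(s.fun,2)
def segs(n,z,lo,hi,off):
    im=cv2.imread(f"pics/{n}.png",0); im=cv2.resize(im,None,fx=2,fy=2,interpolation=cv2.INTER_CUBIC)
    L=cv2.createLineSegmentDetector().detect(im)[0][:,0]/2
    p,T,_=get(n,off); out=[]
    for l in L:
        if l[1]>230 or l[3]>230: continue
        a,b=pix2w(p,T,l[:2],z)[:2],pix2w(p,T,l[2:],z)[:2]; d=b-a; ang=np.degrees(np.arctan2(d[1],d[0]))%180
        if lo<ang<hi and np.hypot(*d)>25: out.append((ang,np.hypot(*d),*((a+b)/2)))
    return np.array(out)
if __name__=="__main__":
    e,r=fit(dict(eye0=(184,167),eye1=(187,132),eye2=(222,133),eye3=(228,167)),45);print("eye far end",e,r)
    l,r=fit(dict(link0=(204,150),link1=(203,156),link2=(206,155),link3=(201,148)),16);print("mid",l,r)
    t,r=fit(dict(link0=(37,235),link2=(375,64),link3=(305,298)),8);print("tail",t,r)
    for k in range(4):
        s=segs(f"eye{k}",9,96,107,e[2:]); s=s[np.argsort(-s[:,1])][:8]
        c=np.radians(101.); yy=(s[:,2:]-e[:2])@[-np.sin(c),np.cos(c)]
        print("bed",k,np.average(s[:,0],weights=s[:,1]).round(2),np.c_[s[:,:2],yy].round(1).tolist())
        s=segs(f"link{k}",16,60,90,l[2:]); 
        if len(s): print("link",k,s.round(1).tolist())
E
python3 fit.py
```

```text
eye far end [ 6.0296e+02  6.9000e-01 -3.4000e-01  4.8000e-01] [ 0.12  0.6   0.14  0.13  0.68 -0.43 -0.94 -0.3 ]
mid [ 4.3228e+02 -6.0580e+01 -1.3300e+00 -6.0000e-02] [ 0.33  0.22  0.72 -0.73 -1.32 -0.37  0.26  0.88]
tail [ 4.4663e+02 -6.6500e+00 -8.4000e-01  3.9000e-01] [ 0.25 -0.22 -0.23 -0.28 -0.01  0.53]
bed 0 101.46 [[101.4, 172.2, -41.4], [101.5, 129.1, -25.3], [101.5, 127.5, 39.8], [101.5, 66.5, 20.1], [101.5, 61.7, -13.0], [101.5, 50.2, -26.2], [100.9, 26.4, -22.3]]
link 0 [[64.1, 33.0, 365.4, -254.3], [74.8, 36.5, 441.0, -60.9], [74.7, 37.1, 439.0, -60.8], [74.6, 35.6, 425.3, -57.3]]
bed 1 101.49 [[101.5, 258.5, -40.9], [101.5, 160.1, -19.4], [101.6, 123.8, 40.9], [101.5, 110.0, 20.8], [101.4, 93.6, -24.9], [101.2, 36.5, 40.2], [101.4, 33.9, -25.5], [101.4, 30.4, -25.7]]
link 1 [[74.6, 37.1, 424.4, -58.9], [74.5, 36.1, 437.9, -62.5]]
bed 2 101.46 [[101.4, 162.3, 19.4], [101.4, 139.5, -40.5], [101.5, 87.5, 40.7], [101.4, 74.0, -26.2], [101.5, 68.0, -20.4], [101.6, 67.2, 40.7], [101.6, 56.8, -20.9], [101.5, 52.0, -25.6]]
link 2 [[74.7, 32.0, 424.1, -60.1]]
bed 3 101.43 [[101.4, 129.4, 19.2], [101.4, 64.9, 39.4], [101.5, 64.5, 41.3], [101.4, 56.3, -42.1], [101.5, 51.0, 10.9], [101.6, 45.4, 24.7], [101.3, 42.8, 40.7], [101.3, 40.1, 28.3]]
```

```bash
cat >> h.py <<'E'
BY=np.radians(101.46); bx=np.array([np.cos(BY),np.sin(BY),0]); by=np.array([-np.sin(BY),np.cos(BY),0]); bz=np.array([0,0,1.])
EYE=np.array([605.25,-10.58,45])-0.35*by
ORG=EYE+40*bx-45*bz   # slide_bed origin
def tcp(mid,yaw,tilt=0.,off=(0,0)):
    """TCP pose for link_mid (world), link yaw (rad), tail-up tilt (rad); off = link_mid error in tool (x,y)"""
    Rl=R.from_euler('z',yaw)*R.from_euler('y',-tilt)
    return (np.array(mid)+Rl.apply([off[0],off[1],74])).tolist(), (Rl*R.from_euler('x',np.pi)).as_quat().tolist()
def fb(f=None):
    f=env.read_state()["force"] if f is None else f; return np.array([f@bx,f@by,f[2]])
E
python3 - <<'E'
from h import *
mid=np.array([432,-60.6,8]); yaw=np.radians(74.65)
p,q=tcp(mid,yaw)
set_gripper(40); env.reach([p[0],p[1],150],q); env.move_l(p); print(env.read_state()["tool_pos"]-p)
set_gripper(0); s=env.read_state(); print(s["width"],s["force"])
env.move_l([p[0],p[1],200]); env.hold(.2); s=env.read_state(); print(s["width"],s["force"],s["time_s"])
phi=np.radians(108); C=EYE+18*bx
m=C+50*np.array([np.cos(BY+phi),np.sin(BY+phi),0]); P,Q=tcp(m,BY+phi)
env.reach([P[0],P[1],200],Q); env.hold(.2); s=env.read_state(); print(s["width"],s["force"],s["tool_pos"]-P,s["qpos"],s["time_s"])
for n in("scene","side"): cv2.imwrite(f"pics/{n}1.png",viewer.camera(n))
a=cv2.imread("pics/scene1.png")[100:300,180:460];b=cv2.imread("pics/side1.png")[100:300,180:460]
cv2.imwrite("pics/m1.png",cv2.resize(np.vstack([a,b]),None,fx=1.5,fy=1.5,interpolation=cv2.INTER_CUBIC))
E
```

```text
[-0.06479889  0.03174442 -0.31151289]
15.715141095476229 [ 0.52087553 -0.16196763  2.50026243]
15.778180540798283 [ 0.66694311  0.55699746 -1.31817194] 25.6917
15.525054278284161 [-0.6580405   0.06378495 -1.29224962] [-8.36427451e-02 -6.67589845e-02  8.10403790e+01] [-5.26725614e-02  4.68072520e-01  1.84618039e+00 -2.30514829e-05
  8.27348242e-01 -2.13730081e+00] 27.825
```

View pics/m1.png

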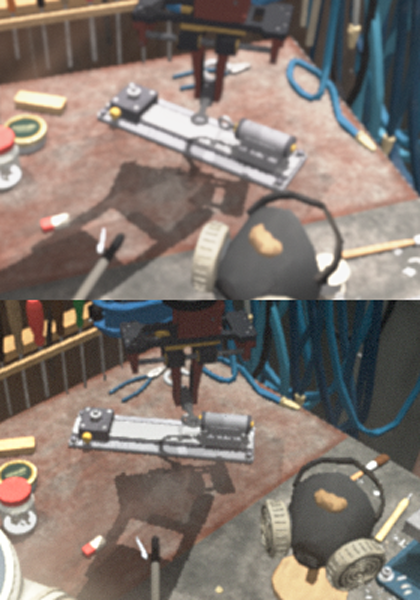

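The link is gripped (width 15.5 mm, weight 1.3 N) and its hook hangs beside the eye. Now I'll lower it and swing it through, reading the force at each step.

```bash
sed -i 's/off\[1\],74\]/off[1],73.7]/' h.py
cat > swing.py <<'E'
from h import *
def pose(C,phi): 
    return tcp(C+50*np.array([np.cos(BY+phi),np.sin(BY+phi),0]),BY+phi)
def swing(C,a,b,step=5,fmax=6,k=0.0,F0=None,rate=25):
    for d in np.arange(a,b-1e-6,-step if b<a else step)[1:].tolist():
        P,Q=pose(C,np.radians(d)); st=env.move_l(P,Q,rate=rate,f_stop=fmax)
        s=env.read_state(); f=fb(s["force"])-F0; print(round(d,1),st,f.round(1),(s["tool_pos"]-P).round(2),round(s["time_s"],1))
        if st: return d
        C=C+k*(f[0]*bx+f[2]*bz)
    return None
E
python3 - <<'E'
from swing import *
C=EYE+18*bx; P,Q=pose(C,np.radians(108))
F0=fb(); print("F0",F0)
st=env.move_l(P,Q,rate=60,f_stop=6); print(st,(fb()-F0).round(1),(env.read_state()["tool_pos"]-P).round(2))
if not st: 
    F0=fb(); np.save("F0.npy",F0); print(swing(C,108,48,F0=F0,fmax=5))
E
```

```text
F0 [ 0.10447646  0.00553511 -1.35370939]
False [ 0.  -0.3  0.8] [ 0.25 -0.01  0.4 ]
103.0 False [ 1.  -0.6 -0.6] [0.14 0.   0.29] 29.8
98.0 False [-0.6  0.1  0.5] [ 0.11 -0.04  0.09] 30.1
93.0 False [ 1.   0.6 -0.6] [ 0.11 -0.09  0.04] 30.4
88.0 False [-0.5 -0.3 -1.1] [ 0.07 -0.13  0.  ] 30.7
83.0 False [-0.4  0.7 -0.8] [ 0.05 -0.12  0.01] 31.1
78.0 False [-0.4 -0.5 -0.2] [ 0.03 -0.11 -0.01] 31.4
73.0 False [ 0.5  0.2 -0.2] [-0.   -0.13 -0.  ] 31.7
68.0 False [-0.1  0.7  0. ] [ 0.02 -0.11  0.  ] 32.0
63.0 False [ 0.3  0.  -0.1] [-0.03 -0.13 -0.01] 32.4
58.0 False [-0.  -0.2 -1.2] [-0.06 -0.12 -0.01] 32.7
53.0 False [ 0.7  0.8 -0.5] [-0.05 -0.12 -0.01] 33.0
48.0 False [-1.1  0.7 -0.5] [-0.11 -0.12 -0.04] 33.3
None
```

Run:
```python
from swing import *
C=EYE+18*bx; F0=np.load("F0.npy")
r=swing(C,48,0,step=6,F0=F0,fmax=6); print(r)
if r is None:
    env.hold(.15)
    for x in (2,4,6):
        P,Q=pose(C+x*bx,0.); st=env.move_l(P,Q,rate=25,f_stop=9); env.hold(.15); s=env.read_state(); print(x,st,(fb()-F0).round(1),(s["tool_pos"]-P).round(2),s["time_s"])
    for n in("scene","side"): cv2.imwrite(f"pics/{n}2.png",viewer.camera(n))
    a=cv2.imread("pics/scene2.png")[130:260,200:430];b=cv2.imread("pics/side2.png")[130:260,200:430]
    cv2.imwrite("pics/m2.png",cv2.resize(np.vstack([a,b]),None,fx=2.3,fy=2.3,interpolation=cv2.INTER_CUBIC))
    p,T=campose("scene"); print("stud line", )
```

```text
42.0 False [ 0.   0.7 -0.8] [-0.12 -0.14 -0.06] 33.7
36.0 False [-0.1  0.5 -0.3] [-0.16 -0.09 -0.03] 34.0
30.0 False [-0.1  0.3 -0.1] [-0.14 -0.13 -0.01] 34.4
24.0 False [ 0.3  0.6 -1.8] [-0.17 -0.1  -0.03] 34.8
18.0 False [-0.9  0.8 -1.6] [-0.21 -0.09 -0.06] 35.1
12.0 False [-0.3  0.5 -1.3] [-0.23 -0.09 -0.06] 35.5
6.0 False [-0.5  0.4 -0.9] [-0.27 -0.06 -0.07] 35.8
0.0 False [-0.   0.1 -0.6] [-0.24 -0.06 -0.04] 36.2
None
2 False [-3.3  1.2 -0.9] [-0.06 -0.23 -0.03] 36.75
4 False [-4.1  1.4 -0.5] [-0.03 -0.   -0.03] 37.15
6 False [-2.9  0.8 -1.3] [-0.03 -0.01 -0.02] 37.55
stud line
```

View pics/m2.png

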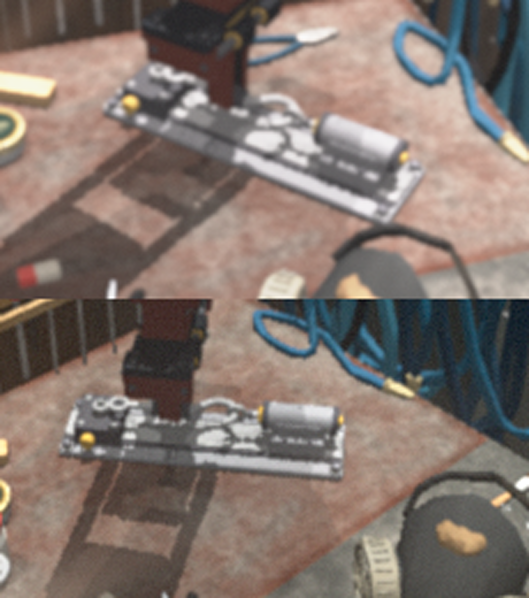

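Both views show the hook curved through the rod eye, and the pull force of about 4 N agrees. The closed eye lies just short of the stud. Next I'll tilt slightly and feel for the stud's near side.

```bash
cat >> h.py <<'E'
def link(x,tz):
    """pose with hook_bend at bed x, z 45 and tail_eye at height tz (mm)"""
    t=np.arcsin((tz-45)/124); hb=ORG+x*bx+45*bz
    return tcp(hb+68*(np.cos(t)*bx+np.sin(t)*bz),BY,t)
def hbx(tz): # bed x of hook_bend from the state
    s=env.read_state(); return (s["tool_pos"]-np.array(link(0,tz)[0]))@bx
E
python3 - <<'E'
from h import *
F0=np.load("F0.npy")
env.move_l(*link(-34,47.3),rate=20); env.hold(.15); print((fb()-F0).round(1),hbx(47.3))
st=env.move_l(*link(-34+21,47.3),rate=14,f_stop=4); x=hbx(47.3); f=fb()-F0
s=env.read_state(); print(st,"hook x",x,"tail",x+124,"stud est",x+124+15.5,f.round(1),s["time_s"])
env.hold(.2); print((fb()-F0).round(1),hbx(47.3))
np.save("stud.npy",x+139.5)
E
```

```text
[-5.2  0.8 -0.2] -34.088158731265445
True hook x -29.73224524918572 tail 94.26775475081428 stud est 109.76775475081428 [-4.3  0.7  0. ] 38.675
[-4.7 -0.5  1.6] -30.031253916689245
```

Run:
```python
from h import *
F0=np.load("F0.npy")
for i in range(8):
    tgt=-30+0.5*(i+1); st=env.move_l(*link(tgt,47.3),rate=14); env.hold(.05)
    fs=[]
    for _ in range(3): env.hold(.03); fs.append(fb()-F0)
    f=np.mean(fs,0); print(tgt,hbx(47.3).round(2),f.round(1),round(env.read_state()["time_s"],1))
    if f[0]<-9: break
```

```text
-29.5 -29.71 [-5.6  0.1  0.6] 39.3
-29.0 -29.48 [-7.4  0.3  0.8] 39.7
-28.5 -29.27 [-9.8  0.8  0.5] 40.1
```

Contact is confirmed: the pull rose from 5.6 to 9.8 N over a 0.4 mm advance, which puts the stud at bed x ≈ 109.8. The vision estimate was 108.4. Next I'll back off, lift the tail over the stud and lower it.

```bash
cat > low.py <<'E'
from h import *
F0=np.load("F0.npy"); X=109.8
def over(dx,tz): return link(X+dx-124*np.cos(np.arcsin((tz-45)/124)),tz)
def rep(tag): 
    s=env.read_state(); print(tag,(fb(s["force"])-F0).round(1),"hook",hbx(0 or TZ).round(2),round(s["time_s"],1))
TZ=45
E
python3 - <<'E'
from low import *
env.move_l(*link(-32,47.3),rate=20); env.move_l(*link(-32,62),rate=40)
env.move_l(*over(0.3,62),rate=25); env.hold(.15); print((fb()-F0).round(1))
env.move_l(*over(0.3,54.5),rate=25); env.hold(.1); print("54.5",(fb()-F0).round(1))
for tz in np.arange(53,43.9,-1.):
    P,Q=over(0.3,tz); st=env.move_l(P,Q,rate=12,f_stop=5); s=env.read_state(); f=fb(s["force"])-F0
    print(tz,st,f.round(1),(s["tool_pos"]-P)[2].round(2),round(s["time_s"],1))
    if st or abs(f[2])>5: break
E
```

```text
[-7.4 -0.9 -0.4]
54.5 [-7.4  0.4 -0.6]
53.0 False [-7.   0.3  0.6] 0.07 42.6
52.0 False [-7.7  0.7  1. ] 0.07 42.9
51.0 False [-7.5 -0.2  1.4] 0.09 43.1
50.0 False [-7.1  0.4  1.6] 0.13 43.4
49.0 False [-8.  -0.3  2. ] 0.13 43.6
48.0 False [-7.7  0.5  2.1] 0.14 43.9
47.0 False [-8.2 -0.5  1.7] 0.18 44.1
46.0 False [-7.8  1.2  4. ] 0.39 44.4
45.0 False [-7.3  1.2  7.2] 0.74 44.6
```

Run:
```python
from low import *
im=viewer.camera("wrist"); s=env.read_state(); p,T=campose("wrist",s); c=proj(p,T,ORG+X*bx+48*bz).astype(int); print(c, p["cx"])
x0,y0=max(c[0]-70,0),max(c[1]-50,0)
cv2.imwrite("pics/w3.png",cv2.resize(im[y0:y0+105,x0:x0+140],(560,420),interpolation=cv2.INTER_CUBIC))
```

```text
[278 152] 279.3524861729426
```

View pics/w3.png

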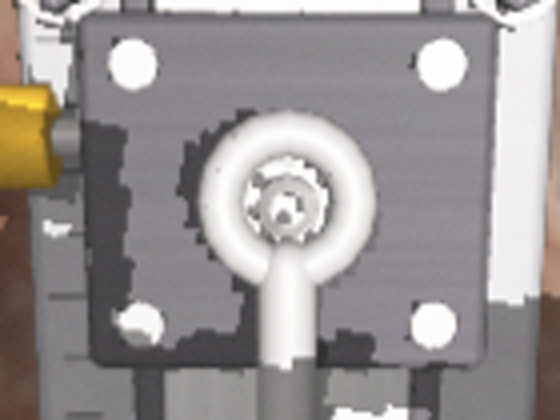

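The wrist view shows the stud inside the ring hole: hole centre (289,197), stud (287,205). Now I'll ease the pull onto the stud.

Run:
```python
from low import *
for dx in (0.3,-0.3,-0.9,-1.5,-2.1,-2.7,-3.3):
    P,Q=over(dx,45.6); st=env.move_l(P,Q,rate=8,f_stop=9)
    fs=[]
    for _ in range(4): env.hold(.03); fs.append(fb()-F0)
    f=np.mean(fs,0); s=env.read_state(); print(dx,st,f.round(1),"hook",hbx(45.6).round(2),round(s["time_s"],1))
    if st or f[0]>-1.0: break
```

```text
0.3 False [-7.4  1.2  4.2] hook -13.85 45.1
-0.3 False [-6.5  1.3  4.5] hook -14.27 45.5
-0.9 False [-7.1  1.2  3.7] hook -14.9 45.8
-1.5 False [-7.3  0.7  3. ] hook -15.58 46.2
-2.1 False [-7.5  0.3  2.4] hook -16.13 46.6
-2.7 False [-2.8  0.6  3.6] hook -16.53 47.0
-3.3 False [2.5 0.2 5.8] hook -16.85 47.4
```

The stud now carries the pull: the force went from -7.5 N to +2.5 N over about 1 mm. I'll balance the residual force, open slowly and retreat.

Run:
```python
from low import *
def favg():
    fs=[]
    for _ in range(5): env.hold(.03); fs.append(fb()-F0)
    return np.mean(fs,0)
P,Q=over(-3.0,45.6); P=np.array(P)
env.move_l(P.tolist(),Q,rate=8); f=favg(); print(f.round(1))
for i in range(5):
    if f[2]<1.5: break
    P[2]+=0.25; env.move_l(P.tolist(),Q,rate=8); f=favg(); print(i,f.round(1),P[2])
print("t",env.read_state()["time_s"])
w=env.read_state()["width"]
for o in (17,19,24,45): set_gripper(o); s=env.read_state(); print(o,s["width"],(fb(s["force"])-F0).round(1))
env.move_l([P[0],P[1],P[2]+45],Q,rate=60); env.move_l([P[0],P[1],P[2]+110],Q,rate=150); env.hold(.2)
s=env.read_state(); im=viewer.camera("wrist"); b=viewer.camera("side"); a=viewer.camera("scene"); print(s["time_s"],s["force"].round(1))
cv2.imwrite("pics/fw.png",im);cv2.imwrite("pics/fs.png",b)
r=lambda i,w,h:cv2.resize(i,(w,h),interpolation=cv2.INTER_CUBIC)
cv2.imwrite("pics/m3.png",np.hstack([r(im[60:330,180:380],400,540),np.vstack([r(b[160:240,220:380],400,270),r(a[130:240,230:400],400,270)])]))
```

```text
[1.2 0.6 5.6]
0 [ 3.4 -0.7  3.5] 119.27816947986145
1 [ 5.2 -1.3  0.8] 119.52816947986145
t 48.625
17 17.004881760785715 [ 0.  -0.6  0.8]
19 18.818315112910824 [-1.2  1.   0.6]
24 24.022851581505392 [-0.1  0.8  0.7]
45 45.05267434328241 [-0.9  1.   0.4]
51.6667 [0.2 0.4 1.4]
```

View pics/m3.png

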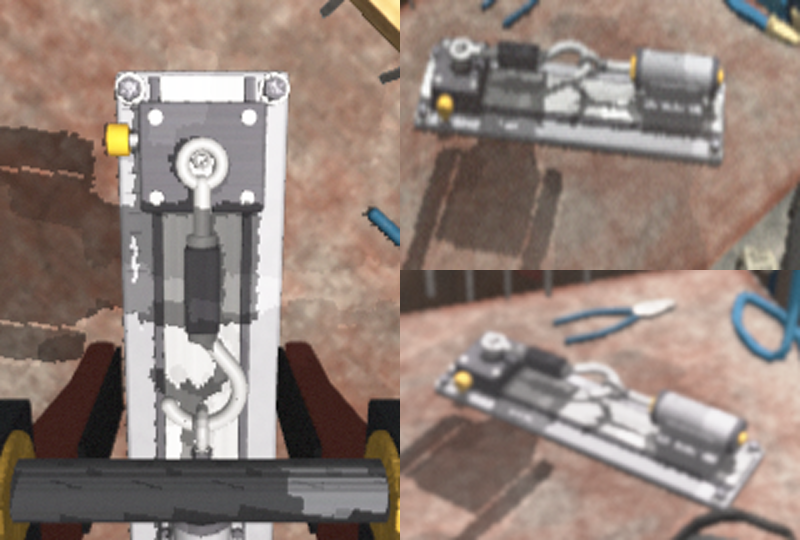

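```bash
python3 -c "
from station import env,workorder
print(workorder.sign_off(), env.read_state()['time_s'])"
```

```text
the job is handed in; nothing more can be done
the job is handed in; nothing more can be done
```

The link is refitted and the job is handed in, about 52 s into the 72 s allowed. No verdict was reported.

- **Threading:** I gripped the link at its body and swung the hook through the rod eye along its bend. Sideways force stayed below about 2 N.
- **Drawing the rod:** The pull was about 3–4 N at first and 7.5 N over the stud, consistent with the spring. The rod was drawn out at most about 25 mm, judged from the arm's position.
- **Finding the stud:** I felt its near side at bed x ≈ 109.8 mm. The camera estimate was 108.4 mm, so they differ by 1.4 mm. The first touch stopped the move without a clear force rise, so I repeated it in small steps, and the pull climbed to 9.8 N.
- **Seating:** I lowered the closed eye over the stud until the downward push reached about 7 N. The pull then eased onto the stud in 0.6 mm steps, taking the force along the bed from -7.5 to +2.5 N. About 5 N of push along the bed remained when the jaws opened, and nothing visibly jumped.
- **Last checks:** The final pictures show the closed eye round the stud, the hook in the rod eye, the link in line with the bed and the gripper clear. I did not measure the closed eye's height, the link's level, the rod's speed or the other things' positions; I judged the height and level from the force and the pictures.

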